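Drive out a stuck lock pin and swing a shaker platform's clamp bar open

ROBOT

A 7-joint arm with a two-finger parallel gripper is mounted at the origin on a cart in front of the work surface, level with it; the furniture and walls round the work are solid. World frame = base frame: x ahead of the robot, y to its left, z up, the work surface at z = 0. Lengths are in m, angles in rad, forces in N, time in s.
With the tool pointing down it reaches from about 0.4 to 0.85 m from the base axis. Payload 4.4 kg.
Tool frame: the origin (TCP) lies between the finger pads; the fingertips stand env.tip_reach ahead of it and the grasp point (between the pads) lies 8 mm behind it (env.tip_reach is the distance from the TCP to the fingertips, in m); x points along the fingers, z is the direction in which the jaws open and shut, and the axes are right-handed (so a half turn about x gives the same grasp; the last joint's range is limited). The gripper opens to 94 mm and grips with 3 to 60 N. Pads are 16 mm wide; open, the fingers measure 119 mm over their backs; the gripper's body (75 mm by 177 mm) begins 78 mm behind the grasp point.
Start: joints at [-1.213, 0.628, 0.038, 1.517, -0.027, 0.996, -0.02], TCP at [0.267, 0.593, 0.216] pointing down, gripper open.
Joint ranges: [-3.06, 3.06], [-0.37, 2.12], [-1.25, 1.32], [0.18, 2.47], [-1.1, 4.24], [0.23, 1.98], [-2.94, 2.94]. Speed limits (rad/s): [2.57, 2.57, 3.14, 3.14, 3.14, 3.14, 3.14].

INTERFACE

Orientations are given as a rotation vector (axis times angle).
In Python, from plant import env gives the robot as it stands.
- The arm moves only by the shell command python3 -m inch 'ROWS'. ROWS is text: rows parted by semicolons, each of 7 numbers parted by spaces: the shift along the tool's x, y, z in units of 50 mm (1.0 is 50 mm), then the turn, a rotation vector about the tool's x, y, z in units of 5 degrees (1.0 is 5 degrees), then the opening, from -1 (shut) to 1 (fully open). In form: tx ty tz rx ry rz jaw; .... A call has 1 to 12 rows; each row is the pose to reach, as a shift and turn from the pose measured when the call began, along the tool's axes at that moment; what a row does not reach only later rows make up. A row lasts 1/10 s, in which the tool goes at most 50 mm and 8.59 degrees, less where a joint would pass 70% of its speed; a pose out of reach is approached as far as the arm can. A call with a gripper value outside its range is refused whole. The fingers move at their own pace and stop on an object; the grip force is fixed at half the most. Time passes only in rows, so rows that repeat a pose let the fingers close. It gives the time, the measured TCP pose, the force and the opening at its end, in the units of the state.
- env.read_state(): the state, without advancing time (a new reading comes with each control period).
- env.grab_frame(name): name is "scene" or "top"; returns the picture (384x512x3 uint8, red, green, blue); there is no depth.
- env.camera_params(name): a dict with "fov_y" (degrees; the focal length in pixels is half the picture's height over the tangent of half this angle, whatever the lens; pixels are square), "cx", "cy" (the principal point, pixels), "world_from_camera" (4x4, takes a point from camera to world coordinates). Camera axes: x right, y down, z forward; pixel columns grow to the right and rows downward; lengths in m; the calibration is good to about 2 mm. A picture is of the moment at which its call begins. camera_params takes no time and is no camera call.
- env.finish_job(): hands the job in, once; it reports no verdict.
The state is a dict: "time": time; "qpos": joint angles; "qd": joint speeds; "effort": joint torques, N m; "eef_pos": TCP position; "tcp_rot": TCP orientation; "ft_force": force on the tool from outside, world axes, zero at the start; "ft_torque": the same for the moment, N m; "opening": finger opening in m.
Only numpy, scipy, OpenCV 4.12 (cv2) and the standard library are available. Lean on these libraries where they do the work, as an engineer would, in place of code of your own. Each camera call takes 0.05 s, during which the arm holds its last target.

TASK

The lock pin of the shaker platform's clamp bar is stuck: take the yellow drift punch from its rest, push the brass pin out with it from the free-end side of the bracket until it is well clear of the bar's tab, and lay the punch back on its rest. Then push the red free end of the clamp bar round, away from the pin bracket's post, until the bar lies against the black rubber stop post, so that the blue rack is free to be lifted out later. Leave the rack in its place and do not knock the bottles about.

Things in the scene. Friction and masses are not known exactly. Their poses are not given: they have to be found in the camera images.
- platform: Fixed aluminium base plate on the worktop, 10 mm thick, spanning x -100..120, y -100..100 mm about its origin (on the worktop; z up). It carries the pivot post, stop post and a grey bracket: an upright post at x -44..-16, y 42..98 mm, 122 mm high, from which two lugs stand out over the bar. The closed clamp bar runs along the plate's +y axis, at x = 0.
- bore_mouth (a point): Mouth centre of the 15 mm round bore in the outer lug's outer face (platform frame 0, 98, 104 mm), on the side of the bar's free end; the punch enters here and travels along the platform's -y. The bore runs level along y through both lugs (outer y 82..98, inner y 42..64 mm; both x -17..17, 86..122 mm above the worktop).
- pin_tail (a point): Centre of the rear end face of the brass lock pin (10 mm diameter, 51 mm long, in the bore, along the platform's y); 5 to 9 mm inside the bore mouth at the start, too deep for a finger. It moves with joint lock_pin towards the platform's -y.
- lock_pin (a joint): Travel of the lock pin along the platform's -y, m: 0 to 0.004 at the start (holding), 0.036 at its end stop. It sits tight: about 8 N to move it, a little more if pushed fast; it stays where it is left. Its rear end leaves the bar's tab at 0.027 and is back inside the inner lug, fully out of the bar, above 0.029.
- pivot (a point): Bar's vertical pivot axis, 78 mm above the worktop (top of the bar), platform frame 0, -70 mm.
- clamp_bar (a joint): Angle of the clamp bar about its vertical pivot, rad: 0 closed (along the platform's +y), growing clockwise seen from above (free end towards the platform's +x), 1.25 against the rubber stop post. It stays level, has light friction (about 1 N at the free end) and stays where it is left. Locked at 0 while the pin is in its tab.
- bar_end (a point): Centre of the red cap on the bar's free end, 195 mm from the pivot axis. The cap is 26 mm wide, 30 mm long, at heights 56..80 mm. Steel bar 22 mm wide, at heights 58..78 mm, 5 mm over the rack's tubes. An upright tab (28 mm wide, 14 mm thick) stands on it 143 mm from the pivot axis, between the lugs.
- stop_post (a point): Top centre of the black rubber-sleeved stop post, 16 mm diameter, 75 mm high, platform frame 101, -57 mm. The opened bar's side lies against it.
- drift_punch: Drift punch, 178 mm long in all, 0.12 kg; lies level along its own y axis. Origin on its axis at the middle of the grip. Yellow square handle 18 x 18 mm, from y -45 to +50 mm; steel striking head to y +58; steel shaft of 7 mm diameter from about y -56 to the flat tip at y -120 mm (short cone between).
- punch_tip (a point): Tip of the punch: on its axis, 120 mm from its origin in its own -y direction.
- punch_rest: Fixed dark steel tool rest; origin on the worktop, z up, base 60 x 115 x 8 mm. Two saddles (10 mm thick, floors 40 mm above the worktop, 22 mm wide between cheeks that lean outward, up to 57 mm high, 47 mm wide over all) at y -34 and +38 mm carry the punch's handle; between them it can be gripped across.
- rest_seat (a point): Where the punch's origin lies when it rests properly: 49 mm above the worktop, over the rest's origin. The punch lies along the rest's y axis, tip towards -y.
- rack: Blue tube rack with small capped tubes, 146 x 78 mm, 43 mm high, standing on the plate under the clamp bar between two low fences; origin at the centre of its underside. Stays there.
- pink_bottle: Bystander: clear bottle with pink contents and a blue cap, 56 mm diameter, 102 mm high; origin at the centre of its underside.
- white_bottle: Bystander: white bottle with a blue band and white cap, 47 mm diameter, 98 mm high; origin at the centre of its underside.
- orange_bottle: Bystander: clear bottle with an orange cap, 75 mm diameter, 147 mm high; origin at the centre of its underside.
Mind the look-alikes: they are no part of the job. Of the things shaped like the drift_punch, the yellow one is meant.

How it is judged:
On the way, in this order (a step that is already met when the one before it is completed fails the run):
1. the drift punch is lifted off its rest (z of drift_punch in the frame of rest_seat above 0.02 m), for 0.1 s.
2. the lock pin is driven out with the punch's tip (value of joint lock_pin above 0.029 m and distance between punch_tip and pin_tail below 0.012 m), for 0.05 s.
3. the punch lies on its rest again, released (horizontal distance between drift_punch and rest_seat below 0.022 m and z of drift_punch in the frame of rest_seat between -0.006 and 0.006 m and angle between the y axis of drift_punch and the y axis of punch_rest, either way round below 0.15 rad and linear speed of drift_punch below 0.02 m/s and contact force between the fingers and drift_punch below 0.05 N), for 0.2 s.
4. the clamp bar is swung open against its stop (value of joint clamp_bar above 1.21 rad), for 0.2 s.
At the end, for the whole second after the job is handed in: Pin out more than 29 mm; clamp bar at rest within 0.04 rad of its stop (1.25); punch at rest in its rest's saddles (origin within 22 mm of the seat level, 6 mm in height, 0.15 rad in direction); rack within 12 mm of where it stood (value of joint lock_pin above 0.029 m and value of joint clamp_bar above 1.21 rad and velocity of joint clamp_bar between -0.05 and 0.05 rad/s and horizontal distance between drift_punch and rest_seat below 0.022 m and z of drift_punch in the frame of rest_seat between -0.006 and 0.006 m and angle between the y axis of drift_punch and the y axis of punch_rest, either way round below 0.15 rad and linear speed of drift_punch below 0.02 m/s and distance of rack from where it was at the start of the episode below 0.012 m); the robot touches nothing.
It fails at once if the rack is moved more than 15 mm or tipped (distance of rack from where it was at the start of the episode above 0.015 m or angle between rack's own z axis and vertical above 0.2 rad).
It fails at once if the pink bottle is moved more than 30 mm or tipped over (distance of pink_bottle from where it was at the start of the episode above 0.03 m or angle between pink_bottle's own z axis and vertical above 0.35 rad).
It fails at once if the white bottle is moved more than 30 mm or tipped over (distance of white_bottle from where it was at the start of the episode above 0.03 m or angle between white_bottle's own z axis and vertical above 0.35 rad).
It fails at once if the orange-capped bottle is moved more than 30 mm or tipped over (distance of orange_bottle from where it was at the start of the episode above 0.03 m or angle between orange_bottle's own z axis and vertical above 0.35 rad).
It also fails if it takes over 64 s, if anything falls off the work surface, if the arm or the gripper's body presses on something with over 40 N, if the wrist force passes 120 N, or if a joint passes its speed limit or range.

## Working session

There is one attempt and no reset: what is moved stays moved. The work goes in short steps, Python scripts to look and compute and a shell command to move; the robot and the scene stay as the last step left them, time stands still between calls to the robot, and variables do not carry over. Pictures are saved under pics/ and viewed, and the job is handed in when it is done.

```bash
ls; mkdir -p pics; python3 - <<'E'
from plant import env
import cv2, numpy as np
s=env.read_state()
print({k:np.round(v,3) for k,v in s.items()}, env.tip_reach)
for n in("scene","top"):
    p=env.camera_params(n); print(n,p["fov_y"],p["cx"],p["cy"]); print(np.round(p["world_from_camera"],4))
    cv2.imwrite(f"pics/{n}0.png",env.grab_frame(n)[:,:,::-1])
E
```

```text
pics
{'time': np.float64(0.0), 'qpos': array([-1.213,  0.629,  0.038,  1.518, -0.027,  0.996, -0.02 ]), 'qd': array([-0.002,  0.001,  0.003, -0.001, -0.001,  0.001, -0.   ]), 'effort': array([ 2.0000e-03, -5.4972e+01,  1.1440e+00, -1.8663e+01, -5.2000e-02,
        2.4000e-02,  0.0000e+00]), 'eef_pos': array([0.267, 0.592, 0.216]), 'tcp_rot': array([-0.893,  1.382,  0.891]), 'ft_force': array([ 0.715, -0.282, -0.297]), 'ft_torque': array([-0.027, -0.032, -0.03 ]), 'opening': np.float64(0.094)} 0.011
scene 50.73518336193538 254.36943325599026 193.45537905415864
[[ 0.5799 -0.6297  0.5169 -0.287 ]
 [-0.8147 -0.4424  0.3749 -0.6185]
 [-0.0074 -0.6385 -0.7696  1.3905]
 [ 0.      0.      0.      1.    ]]
top 54.60801504618762 254.10186615902492 191.38296549638076
[[ 0.0043 -0.9892  0.1462  0.3676]
 [-1.     -0.0034  0.0065  0.0431]
 [-0.006  -0.1462 -0.9892  1.3704]
 [ 0.      0.      0.      1.    ]]
```

View pics/scene0.png

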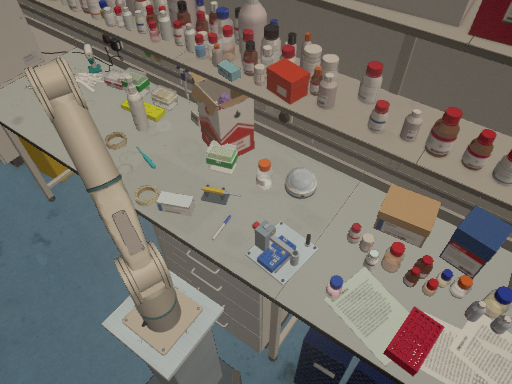

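View pics/top0.png

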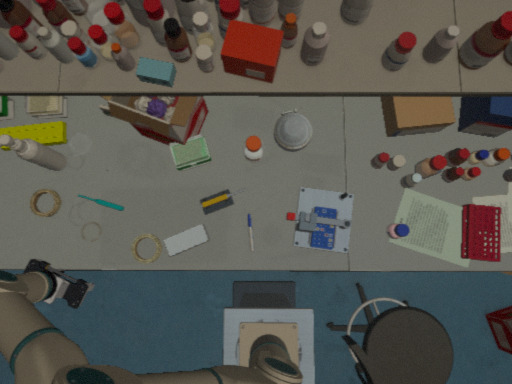

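The top view shows the platform at about (323,220) px, the yellow punch on its rest at about (217,200), the red cap at (291,216) and the stop post at (346,196). I'll zoom in on these.

```bash
python3 - <<'E'
import cv2, numpy as np
t=cv2.imread("pics/top0.png"); s=cv2.imread("pics/scene0.png")
a=cv2.resize(t[175:265,190:365],None,fx=4.5,fy=4.5,interpolation=cv2.INTER_CUBIC)
b=cv2.resize(s[170:290,190:330],None,fx=5,fy=5,interpolation=cv2.INTER_CUBIC)
cv2.imwrite("pics/tc.png",a);cv2.imwrite("pics/sc.png",b); print(a.shape,b.shape)
E
```

```text
(405, 788, 3) (600, 700, 3)
```

View pics/tc.png

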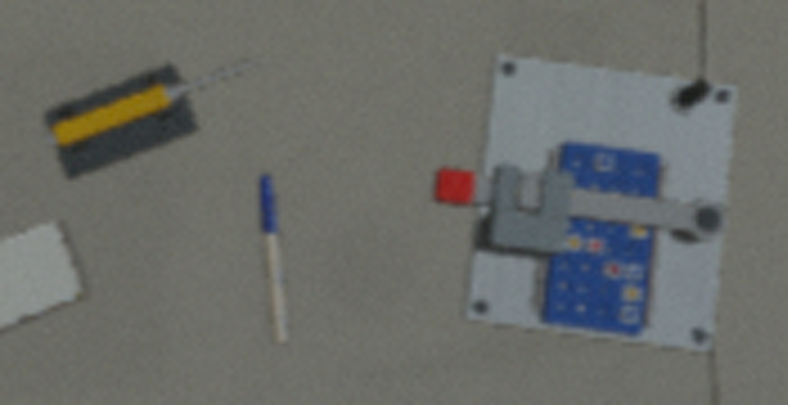

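View pics/sc.png

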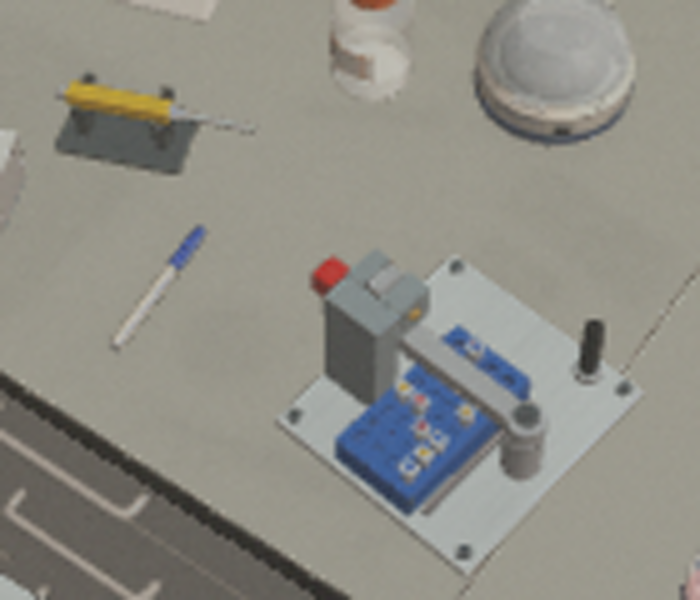

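```bash
cat > h.py <<'E'
import cv2, numpy as np
from plant import env
P={n:env.camera_params(n) for n in("scene","top")}
def ray(n,uv):
    p=P[n];f=192/np.tan(np.radians(p["fov_y"]/2));T=p["world_from_camera"]
    d=T[:3,:3]@np.array([(uv[0]-p["cx"])/f,(uv[1]-p["cy"])/f,1.]);return T[:3,3],d/np.linalg.norm(d)
def onz(n,uv,z):
    o,d=ray(n,uv);return o+d*(z-o[2])/d[2]
def tri(a,b):
    o1,d1=ray("scene",a);o2,d2=ray("top",b)
    A=np.c_[d1,-d2];k=np.linalg.lstsq(A,o2-o1,rcond=None)[0]
    p,q=o1+k[0]*d1,o2+k[1]*d2;return (p+q)/2,np.linalg.norm(p-q)
def proj(n,X):
    p=P[n];f=192/np.tan(np.radians(p["fov_y"]/2));T=np.linalg.inv(p["world_from_camera"])
    c=T[:3,:3]@np.array(X)+T[:3,3];return np.array([p["cx"]+f*c[0]/c[2],p["cy"]+f*c[1]/c[2]])
def cen(m):
    n,l,s,c=cv2.connectedComponentsWithStats(m.astype(np.uint8));o=[(s[i,4],c[i]) for i in range(1,n) if s[i,4]>5];return sorted(o,key=lambda x:-x[0])
E
python3 - <<'E'
from h import *
np.set_printoptions(precision=4,suppress=True)
im={n:cv2.imread(f"pics/{n}0.png") for n in P}
roi={"top":(190,175,365,265),"scene":(190,170,330,290)}
R={};Y={}
for n in P:
    x0,y0,x1,y1=roi[n];hsv=cv2.cvtColor(im[n],cv2.COLOR_BGR2HSV)[y0:y1,x0:x1].astype(int)
    h,s,v=hsv[...,0],hsv[...,1],hsv[...,2]
    red=((h<8)|(h>172))&(s>150)&(v>90)
    yel=(h>16)&(h<32)&(s>140)&(v>90)
    for nm,m in(("red",red),("yel",yel)):
        c=cen(m);print(n,nm,[(a,b+[x0,y0]) for a,b in c][:3])
        big=c[0][1]+[x0,y0];(R if nm=="red" else Y)[n]=big
        if nm=="yel":
            k,l,st,ce=cv2.connectedComponentsWithStats(m.astype(np.uint8));i=1+np.argmax(st[1:,4])
            pts=np.argwhere(l==i)[:,::-1].astype(np.float32);print(cv2.minAreaRect(pts))
    blue=(h>100)&(h<125)&(s>140);print(n,"blue",[(a,b+[x0,y0]) for a,b in cen(blue)][:2])
print("red tri",tri(R["scene"],R["top"]),"top@0.08",onz("top",R["top"],.08),"scene@.075",onz("scene",R["scene"],.074))
print("yel tri",tri(Y["scene"],Y["top"]),"top@0.058",onz("top",Y["top"],.058))
E
```

```text
scene red [(np.int32(22), array([255.5, 224. ]))]
scene yel [(np.int32(89), array([212.9438, 189.809 ]))]
((22.826923370361328, 19.86538314819336), (20.003843307495117, 4.510670185089111), 11.309932708740234)
scene blue [(np.int32(113), array([267.8938, 258.7257])), (np.int32(9), array([278.1111, 250.    ]))]
top red [(np.int32(49), array([290.551 , 215.9388]))]
top yel [(np.int32(126), array([214.0952, 200.2778]))]
((24.10309410095215, 25.26803970336914), (4.882115364074707, 25.272123336791992), 68.96248626708984)
top blue [(np.int32(286), array([321.3007, 237.049 ])), (np.int32(131), array([325.8397, 212.2901]))]
red tri (array([ 0.4716, -0.0743,  0.0761]), np.float64(0.003649856658530535)) top@0.08 [ 0.4726 -0.0753  0.08  ] scene@.075 [ 0.4713 -0.0723  0.074 ]
yel tri (array([0.5302, 0.1959, 0.0453]), np.float64(0.0013679982407324037)) top@0.058 [0.5291 0.1939 0.058 ]
```

```bash
python3 - <<'E'
from h import *
np.set_printoptions(precision=4,suppress=True)
W={}
for n,(x0,y0,x1,y1) in {"top":(285,180,362,262),"scene":(240,215,325,290)}.items():
    im=cv2.imread(f"pics/{n}0.png")
    c=im[y0:y1,x0:x1].astype(int); b,g,r=c[...,0],c[...,1],c[...,2]
    m=((b-r)>-2)&(b>125)  # bluish light plate
    k,l,st,ce=cv2.connectedComponentsWithStats(m.astype(np.uint8));i=1+np.argmax(st[1:,4])
    pts=(np.argwhere(l==i)[:,::-1]+[x0,y0]).astype(np.float32)
    z=.01
    w=np.array([onz(n,p,z)[:2] for p in pts]).astype(np.float32)
    hull=cv2.convexHull(w*1000)
    rc=cv2.minAreaRect(hull);print(n,st[i],"c",rc[0],"size",rc[1],"ang",rc[2])
    q=cv2.approxPolyN(hull,4) if hasattr(cv2,'approxPolyN') else None;print(q.reshape(-1,2) if q is not None else "")
    o=im.copy();o[y0:y1,x0:x1][l==i]=(255,0,255);W[n]=cv2.resize(o[y0:y1,x0:x1],None,fx=4,fy=4,interpolation=0)
v=np.zeros((330,700,3),np.uint8)
a,b=W["top"],W["scene"];v[:a.shape[0],:a.shape[1]]=a;v[:b.shape[0],320:320+b.shape[1]]=b;cv2.imwrite("pics/mask.png",v)
E
```

```text
top [  13    8   56   32 1040] c (525.0319213867188, -210.7981414794922) size (196.33685302734375, 98.64429473876953) ang 82.22946166992188
[[ 489.3528 -107.4692]
 [ 462.7448 -302.4577]
 [ 561.1725 -313.3454]
 [ 586.2099 -119.4333]]
scene [   6    5   72   64 1859] c (466.8453369140625, -177.8907470703125) size (251.976318359375, 214.54737854003906) ang 82.56709289550781
[[ 369.144   -97.1495]
 [ 344.7318 -285.6513]
 [ 556.904  -316.8132]
 [ 595.2374  -22.9839]]
```

View pics/mask.png

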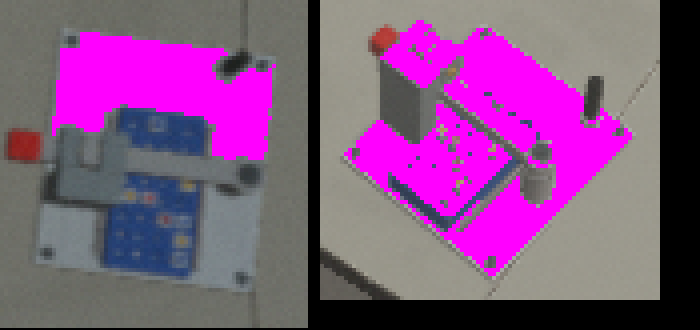

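```bash
python3 - <<'E'
from h import *
np.set_printoptions(precision=4,suppress=True)
def fit(n,x0,y0,x1,y1,excl):
    im=cv2.imread(f"pics/{n}0.png")
    c=im[y0:y1,x0:x1].astype(int); b,g,r=c[...,0],c[...,1],c[...,2]
    m=((b-r)>-4)&(b>118)
    for (ex0,ey0,ex1,ey1) in excl: m[ey0-y0:ey1-y0,ex0-x0:ex1-x0]=False
    k,l,st,ce=cv2.connectedComponentsWithStats(m.astype(np.uint8));keep=np.isin(l,[i for i in range(1,k) if st[i,4]>60])
    pts=(np.argwhere(keep)[:,::-1]+[x0,y0])
    w=np.array([onz(n,p,.01)[:2] for p in pts]).astype(np.float32)
    hull=cv2.convexHull(w*1000);rc=cv2.minAreaRect(hull);print(n,"c",rc[0],"size",rc[1],"ang",rc[2]);print(cv2.approxPolyN(hull,4).reshape(-1,2))
    return rc
fit("top",285,180,362,262,[(285,205,296,225)])
fit("scene",240,215,325,290,[(240,215,278,252)])
E
```

```text
top c (466.7052001953125, -202.83935546875) size (197.28855895996094, 216.71624755859375) ang 82.6064453125
[[ 371.8718  -91.6118]
 [ 346.5688 -286.6059]
 [ 561.4957 -314.6228]
 [ 586.7795 -118.8148]]
scene c (463.12127685546875, -205.33270263671875) size (196.91278076171875, 214.9486846923828) ang 82.65943908691406
[[ 369.7148  -95.5772]
 [ 343.4323 -288.7716]
 [ 557.1334 -316.7284]
 [ 582.3031 -121.3462]]
```

```bash
cat >> h.py <<'E'
def yelmask(im,n,roi):
    x0,y0,x1,y1=roi;hsv=cv2.cvtColor(im,cv2.COLOR_BGR2HSV).astype(int);h,s,v=hsv[...,0],hsv[...,1],hsv[...,2]
    m=(h>14)&(h<34)&(s>110)&(v>80);k=np.zeros_like(m);k[y0:y1,x0:x1]=m[y0:y1,x0:x1]
    _,l,st,_=cv2.connectedComponentsWithStats(k.astype(np.uint8));return l==1+np.argmax(st[1:,4])
def linew(n,m,z):
    pts=np.argwhere(m)[:,::-1];w=np.array([onz(n,p,z)[:2] for p in pts])
    c=w.mean(0);u,s,vt=np.linalg.svd(w-c);return c,np.degrees(np.arctan2(vt[0,1],vt[0,0]))%180,np.ptp((w-c)@vt[0])
from scipy.spatial.transform import Rotation as Rot
def move(p,Rt):
    s=env.read_state();R0=Rot.from_rotvec(s["tcp_rot"]);d=R0.inv().apply(np.array(p)-s["eef_pos"])/.05
    r=(R0.inv()*Rt).as_rotvec(degrees=True)/5
    print("units shift",np.round(d,2),"turn",np.round(r,2),"| mm",np.round(d*50,1),"deg",np.round(r*5,1))
def down(jawdir):  # tool x down, z along jawdir (horizontal)
    z=np.array([*jawdir,0.]);z/=np.linalg.norm(z);x=np.array([0,0,-1.]);return Rot.from_matrix(np.c_[x,np.cross(z,x),z])
E
python3 - <<'E'
from h import *
np.set_printoptions(precision=4,suppress=True)
for n,roi in {"top":(190,180,240,220),"scene":(195,180,240,205)}.items():
    m=yelmask(cv2.imread(f"pics/{n}0.png"),n,roi)
    for z in(.049,.055):print(n,m.sum(),*linew(n,m,z))
s=env.read_state();print(Rot.from_rotvec(s["tcp_rot"]).as_matrix())
E
```

```text
top 144 [0.5306 0.1944] 110.6153129809305 0.09485362468316272
top 144 [0.5299 0.1937] 110.6153129809305 0.09442292875290532
scene 101 [0.5271 0.1924] 109.19261495610185 0.0950213118528902
scene 101 [0.5235 0.1888] 109.19261495610185 0.09459632669701717
[[-0.0007 -0.9115  0.4112]
 [-0.0015  0.4112  0.9115]
 [-1.      0.     -0.0016]]
```

```bash
python3 - <<'E'
from h import *
a=np.radians(20.3);move([.528,.1925,.15],down([np.cos(a),np.sin(a)]))
E
```

```text
units shift [ 1.32 -8.04 -5.14] turn [ 9.08 -0.02  0.01] | mm [  66.1 -402.2 -256.8] deg [45.4 -0.1  0. ]
```

```bash
python3 -m inch '0 -0.6 -0.4 0.8 0 0 1; 0 -1.4 -0.9 1.7 0 0 1; 0 -2.2 -1.4 2.6 0 0 1; 0 -3.0 -1.9 3.5 0 0 1; 0 -3.8 -2.4 4.4 0 0 1; 0.1 -4.6 -2.95 5.3 0 0 1; 0.3 -5.4 -3.45 6.2 0 0 1; 0.5 -6.2 -3.95 7.1 0 0 1; 0.8 -7.0 -4.5 8.0 0 0 1; 1.1 -7.6 -4.85 8.7 0 0 1; 1.32 -8.04 -5.14 9.08 0 0 1; 1.32 -8.04 -5.14 9.08 0 0 1'; python3 - <<'E'
from h import *
a=np.radians(20.3);move([.528,.1925,.15],down([np.cos(a),np.sin(a)]))
for n in P: cv2.imwrite(f"pics/{n}1.png",env.grab_frame(n)[:,:,::-1])
t=cv2.imread("pics/top1.png"); s=cv2.imread("pics/scene1.png")
cv2.imwrite("pics/c1.png",np.hstack([cv2.resize(t[150:250,170:270],(400,400),interpolation=2),cv2.resize(s[130:230,165:265],(400,400),interpolation=2)]))
E
```

```text
time: 1.3
eef_pos: [0.5288, 0.187, 0.1485]
tcp_rot: [-0.276, 1.557, 0.269]
ft_force: [0.2, 0.9, -0.6]
opening: 0.0943
units shift [-0.03  0.11  0.02] turn [-0.08 -0.04  0.05] | mm [-1.5  5.5  1.1] deg [-0.4 -0.2  0.3]
```

View pics/c1.png

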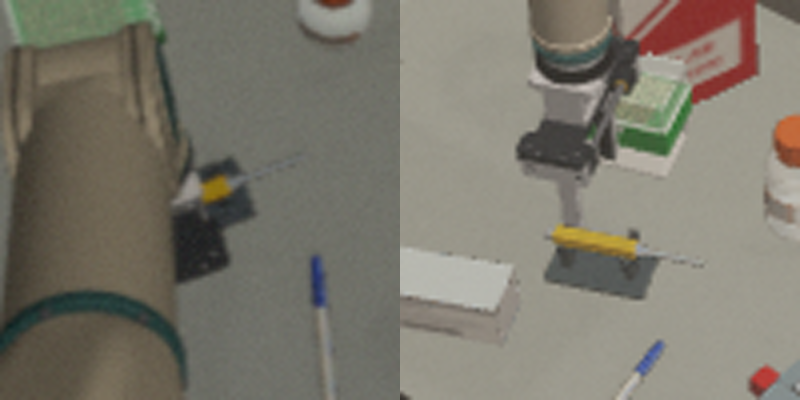

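```bash
python3 -m inch '0.5 0.08 0.02 -0.08 0 0.05 1; 1.0 0.11 0.02 -0.08 0 0.05 1; 1.4 0.11 0.02 -0.08 0 0.05 1; 1.45 0.11 0.02 -0.08 0 0.05 1; 1.45 0.11 0.02 -0.08 0 0.05 1'; python3 - <<'E'
from h import *
a=np.radians(20.3);move([.528,.1925,.041],down([np.cos(a),np.sin(a)]))
for n in P: cv2.imwrite(f"pics/{n}2.png",env.grab_frame(n)[:,:,::-1])
t=cv2.imread("pics/top2.png"); s=cv2.imread("pics/scene2.png")
cv2.imwrite("pics/c2.png",np.hstack([cv2.resize(t[175:225,195:245],(400,400),interpolation=2),cv2.resize(s[150:210,190:250],(400,400),interpolation=2)]))
E
```

```text
time: 1.9
eef_pos: [0.5257, 0.1988, 0.0773]
tcp_rot: [-0.282, 1.556, 0.288]
ft_force: [0.1, -0.0, 0.2]
opening: 0.0939
units shift [ 0.73 -0.14 -0.  ] turn [ 0.1  -0.03 -0.05] | mm [36.3 -6.9 -0. ] deg [ 0.5 -0.2 -0.2]
```

View pics/c2.png

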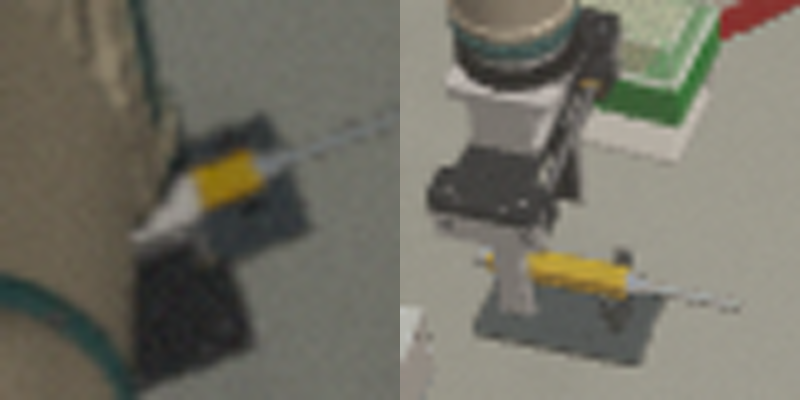

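```bash
python3 -m inch '0 0 0 0 0 0 1; 0 0 0 0 0 0 1';python3 - <<'E'
from h import *
a=np.radians(20.3);move([.528,.1925,.041],down([np.cos(a),np.sin(a)]));print(env.read_state()["qd"].round(3))
E
```

```text
time: 2.2
eef_pos: [0.5275, 0.199, 0.0794]
tcp_rot: [-0.281, 1.551, 0.288]
ft_force: [-0.2, -0.5, 0.2]
opening: 0.0946
units shift [ 0.77 -0.13 -0.04] turn [ 0.09  0.02 -0.05] | mm [38.4 -6.4 -1.9] deg [ 0.5  0.1 -0.2]
[ 0.003  0.007  0.     0.003  0.001 -0.002  0.003]
```

```bash
python3 -m inch '0.1 -0.1 -0.02 0.05 0 0 1; 0.2 -0.13 -0.02 0.05 0 0 1; 0.35 -0.13 -0.02 0.05 0 0 1; 0.5 -0.13 -0.02 0.05 0 0 1; 0.65 -0.13 -0.02 0.05 0 0 1; 0.75 -0.13 -0.02 0.05 0 0 1; 0.75 -0.13 -0.02 0.05 0 0 1;0.75 -0.13 -0.02 0.05 0 0 1'; python3 - <<'E'
from h import *
a=np.radians(20.3)
for i in range(3):
  move([.528,.1925,.041],down([np.cos(a),np.sin(a)]));print(env.read_state()["eef_pos"].round(4),env.read_state()["ft_force"].round(1))
  s=env.grab_frame("scene")[:,:,::-1];t=env.grab_frame("top")[:,:,::-1]
cv2.imwrite("pics/c3.png",np.hstack([cv2.resize(t[175:225,195:245],(400,400),interpolation=2),cv2.resize(s[150:210,190:250],(400,400),interpolation=2)]))
E
```

```text
time: 3.0
eef_pos: [0.5289, 0.1928, 0.0417]
tcp_rot: [-0.277, 1.552, 0.284]
ft_force: [0.1, -0.6, -0.3]
opening: 0.0942
units shift [ 0.01  0.   -0.02] turn [ 0.04  0.02 -0.05] | mm [ 0.7  0.  -0.9] deg [ 0.2  0.1 -0.2]
[0.5289 0.1928 0.0417] [ 0.1 -0.6 -0.3]
units shift [ 0.02  0.   -0.02] turn [ 0.04  0.02 -0.05] | mm [ 1.1  0.  -1.2] deg [ 0.2  0.1 -0.2]
[0.5291 0.1929 0.0421] [0.1 0.1 0.4]
units shift [ 0.02  0.   -0.02] turn [ 0.04  0.03 -0.05] | mm [ 1.2  0.  -1.2] deg [ 0.2  0.1 -0.2]
[0.5291 0.1929 0.0422] [-0.1 -0.8 -0.3]
```

View pics/c3.png

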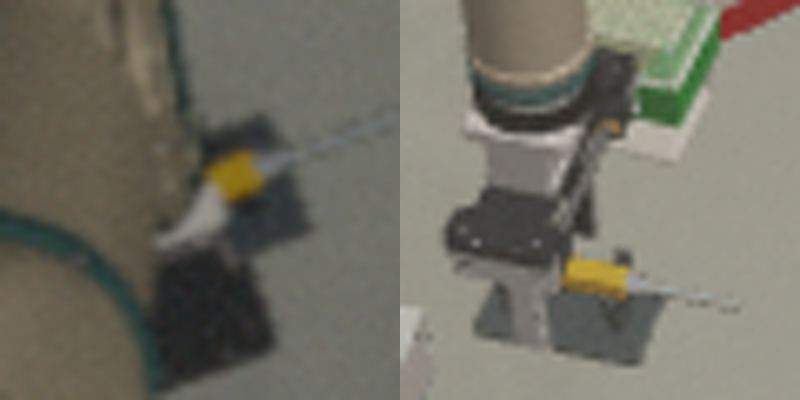

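The gripper straddles the handle between the two saddles with no contact force. Next I'll close it.

```bash
python3 -m inch '0 0 0 0 0 0 0; 0 0 0 0 0 0 -0.4; 0 0 0 0 0 0 -0.6; 0 0 0 0 0 0 -0.8; 0 0 0 0 0 0 -1; 0 0 0 0 0 0 -1; 0 0 0 0 0 0 -1; 0 0 0 0 0 0 -1; 0 0 0 0 0 0 -1'
```

```text
time: 4.2
eef_pos: [0.529, 0.1928, 0.0421]
tcp_rot: [-0.277, 1.551, 0.284]
ft_force: [0.4, -0.5, -0.1]
opening: 0.0253
```

```bash
python3 -m inch '0 0 0 0 0 0 -1; 0 0 0 0 0 0 -1; 0 0 0 0 0 0 -1; 0 0 0 0 0 0 -1; 0 0 0 0 0 0 -1'
```

```text
time: 4.7
eef_pos: [0.5292, 0.1929, 0.0422]
tcp_rot: [-0.277, 1.551, 0.284]
ft_force: [-0.7, -0.0, 0.4]
opening: 0.018
```

```bash
python3 -m inch '-0.1 0 0 0 0 0 -1; -0.3 0 0 0 0 0 -1; -0.7 0 0 0 0 0 -1; -1.1 0 0 0 0 0 -1; -1.5 0 0 0 0 0 -1; -1.9 0 0 0 0 0 -1; -1.9 0 0 0 0 0 -1; -1.9 0 0 0 0 0 -1'; python3 - <<'E'
from h import *
s=env.grab_frame("scene")[:,:,::-1];t=env.grab_frame("top")[:,:,::-1]
cv2.imwrite("pics/c4.png",np.hstack([cv2.resize(t[170:230,195:255],(400,400),interpolation=2),cv2.resize(s[140:210,190:260],(400,400),interpolation=2)]))
y=np.array([np.sin(np.radians(7.4)),np.cos(np.radians(7.4))]);o=np.array([.455,-.2027])
print(env.read_state()["eef_pos"],env.read_state()["ft_force"])
a=np.radians(-7.4)
move([*(o+y*(.098+.030+.122)),.104-.0068],down([np.cos(a),np.sin(a)]))
E
```

```text
time: 5.5
eef_pos: [0.529, 0.1926, 0.1375]
tcp_rot: [-0.277, 1.55, 0.285]
ft_force: [-0.6, -0.5, -1.5]
opening: 0.0176
[0.52826553 0.19230424 0.13634966] [-0.84076676 -0.60073327 -0.8209854 ]
units shift [ 0.77 -2.47 -1.8 ] turn [ 5.58 -0.   -0.05] | mm [  38.6 -123.5  -90. ] deg [27.9 -0.  -0.2]
```

View pics/c4.png

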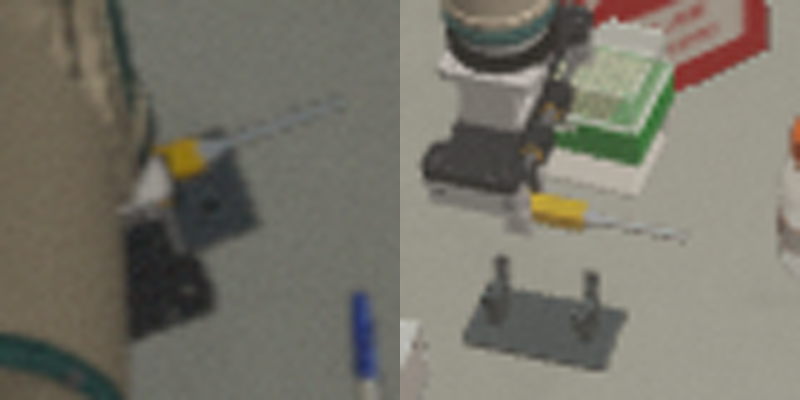

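```bash
python3 -m inch '0 -0.3 -0.2 0.6 0 0 -1; 0 -0.75 -0.55 1.6 0 0 -1; 0 -1.2 -0.9 2.6 0 0 -1; 0.1 -1.65 -1.2 3.6 0 0 -1; 0.2 -2.05 -1.5 4.6 0 0 -1; 0.4 -2.3 -1.7 5.3 0 -0.05 -1; 0.6 -2.47 -1.8 5.58 0 -0.05 -1; 0.77 -2.47 -1.8 5.58 0 -0.05 -1; 0.77 -2.47 -1.8 5.58 0 -0.05 -1; 0.77 -2.47 -1.8 5.58 0 -0.05 -1; 0.77 -2.47 -1.8 5.58 0 -0.05 -1'; python3 - <<'E'
from h import *
S=[];T=[]
for i in range(4):
    S.append(env.grab_frame("scene")[:,:,::-1].astype(float));T.append(env.grab_frame("top")[:,:,::-1].astype(float))
s=np.mean(S,0).astype(np.uint8);t=np.mean(T,0).astype(np.uint8)
cv2.imwrite("pics/s5.png",s);cv2.imwrite("pics/t5.png",t)
cv2.imwrite("pics/c5.png",np.hstack([cv2.resize(t[190:240,255:305],(400,400),interpolation=2),cv2.resize(s[190:240,225:275],(400,400),interpolation=2)]))
y=np.array([np.sin(np.radians(7.4)),np.cos(np.radians(7.4))]);o=np.array([.455,-.2027])
print(env.read_state()["eef_pos"],env.read_state()["ft_force"]);print(Rot.from_rotvec(env.read_state()["tcp_rot"]).as_matrix().round(4))
a=np.radians(-7.4)
move([*(o+y*(.098+.030+.122)),.104-.0068],down([np.cos(a),np.sin(a)]))
E
```

```text
time: 6.7
eef_pos: [0.4877, 0.046, 0.0974]
tcp_rot: [0.1, 1.568, -0.1]
ft_force: [-0.3, 0.8, -0.2]
opening: 0.0178
[0.48733483 0.04534475 0.09740348] [-0.91460492 -0.40731463 -1.83479058]
[[-1.000e-04  1.283e-01  9.917e-01]
 [-1.000e-04  9.917e-01 -1.283e-01]
 [-1.000e+00 -1.000e-04 -1.000e-04]]
units shift [ 0. -0. -0.] turn [ 0.01 -0.    0.  ] | mm [ 0.2 -0.1 -0.1] deg [ 0. -0.  0.]
```

View pics/c5.png

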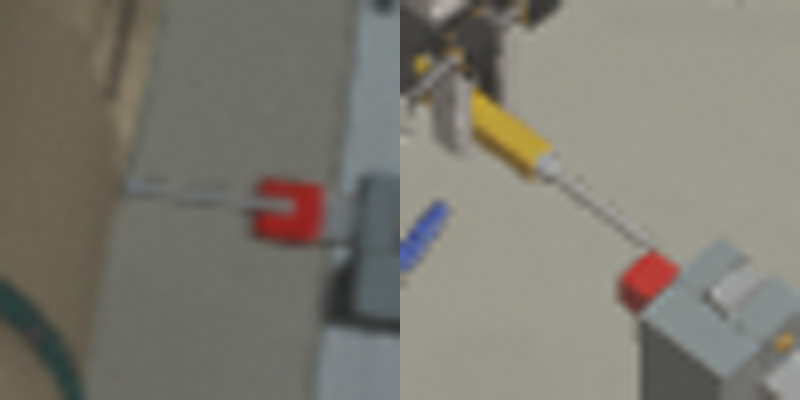

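```bash
cat > ov.py <<'E'
from h import *
def pw(p,o=np.array([.455,-.2027]),yaw=-7.4):
    a=np.radians(yaw);return np.array([o[0]+p[0]*np.cos(a)-p[1]*np.sin(a),o[1]+p[0]*np.sin(a)+p[1]*np.cos(a),p[2]])
def overlay(img,n,x0,y0,w,k,pts,lines):
    c=cv2.resize(img[y0:y0+w,x0:x0+w],(w*k,w*k),interpolation=2)
    f=lambda X:tuple(int(round(v)) for v in (proj(n,X)-[x0,y0]+.5)*k)
    for a,b in lines:cv2.line(c,f(a),f(b),(0,255,0),1)
    for p in pts:cv2.circle(c,f(p),2,(255,0,255),-1)
    return c
def boxl(x0,x1,y0,y1,z):
    q=[pw([x,y,z]) for x,y in((x0,y0),(x1,y0),(x1,y1),(x0,y1))];return [(q[i],q[(i+1)%4]) for i in range(4)]
L=boxl(-13,13,110,140,80)
def model():
    L=boxl(-.013,.013,.110,.140,.080)+boxl(-.1,.12,-.1,.1,.010)
    b=[(-.044,.042),(.017,.042),(.017,.064),(-.016,.064),(-.016,.082),(.017,.082),(.017,.098),(-.044,.098)]
    q=[pw([x,y,.122]) for x,y in b];L+=[(q[i],q[(i+1)%8]) for i in range(8)]
    L.append((pw([-.044,.098,.122]),pw([-.044,.098,.01])))
    return L
E
python3 - <<'E'
from ov import *
s=cv2.imread("pics/s5.png");t=cv2.imread("pics/t5.png")
st=env.read_state();p=st["eef_pos"];R=Rot.from_rotvec(st["tcp_rot"]).as_matrix()
ax=p-R[:,0]*.0068; tip=ax-R[:,1]*.122;h=ax-R[:,1]*.058
L=model()+[(h,tip)]
cv2.imwrite("pics/c6.png",np.hstack([overlay(t,"top",270,190,50,8,[tip],L),overlay(s,"scene",240,200,50,8,[tip],L)]))
E
```

```text
(no output)
```

View pics/c6.png

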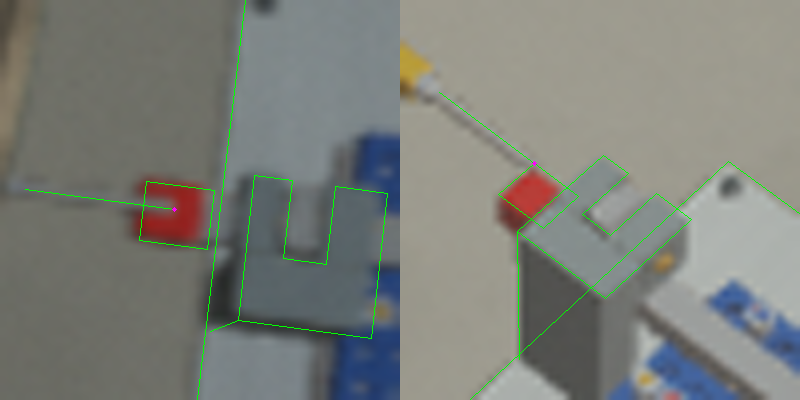

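```bash
python3 -m inch '0 -0.1 0 0 0 0 -1; 0 -0.25 0 0 0 0 -1; 0 -0.4 0 0 0 0 -1; 0 -0.5 0 0 0 0 -1; 0 -0.55 0 0 0 0 -1; 0 -0.6 0 0 0 0 -1; 0 -0.64 0 0 0 0 -1; 0 -0.68 0 0 0 0 -1; 0 -0.68 0 0 0 0 -1'; python3 - <<'E'
from ov import *
s=env.grab_frame("scene")[:,:,::-1];t=env.grab_frame("top")[:,:,::-1]
st=env.read_state();p=st["eef_pos"];R=Rot.from_rotvec(st["tcp_rot"]).as_matrix();print(p.round(4),st["ft_force"].round(1),st["tcp_rot"].round(3))
cv2.imwrite("pics/c7.png",np.hstack([overlay(t,"top",270,190,50,8,[],[]),overlay(s,"scene",240,200,50,8,[],[])]))
E
```

```text
time: 8.0
eef_pos: [0.4829, 0.0114, 0.0974]
tcp_rot: [0.101, 1.569, -0.101]
ft_force: [-0.1, -1.0, -0.3]
opening: 0.0173
[0.483  0.0118 0.0974] [-0.5 -0.4 -1.4] [ 0.101  1.568 -0.101]
```

View pics/c7.png

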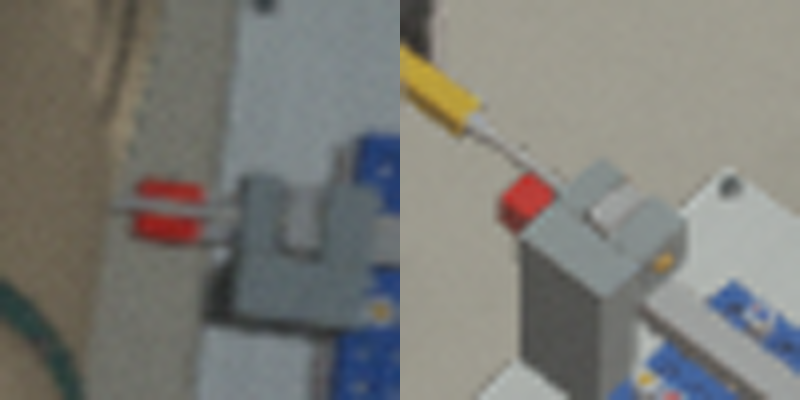

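The shaft is going straight into the outer lug with no side force. I'll start pushing.

```bash
python3 -m inch '0 -0.03 0 0 0 0 -1; 0 -0.07 0 0 0 0 -1; 0 -0.11 0 0 0 0 -1; 0 -0.15 0 0 0 0 -1; 0 -0.19 0 0 0 0 -1; 0 -0.23 0 0 0 0 -1; 0 -0.26 0 0 0 0 -1'; python3 - <<'E'
from h import *
st=env.read_state();print(st["eef_pos"].round(4),st["ft_force"].round(1))
E
```

```text
time: 8.8
eef_pos: [0.4816, 0.0025, 0.0975]
tcp_rot: [0.102, 1.569, -0.095]
ft_force: [0.7, 9.1, 0.0]
opening: 0.0175
[0.4816 0.0025 0.0975] [0.7 9.1 0. ]
```

```bash
python3 -m inch '0 -0.08 0 0 0 0 -1; 0 -0.13 0 0 0 0 -1; 0 -0.18 0 0 0 0 -1; 0 -0.23 0 0 0 0 -1; 0 -0.28 0 0 0 0 -1; 0 -0.33 0 0 0 0 -1; 0 -0.38 0 0 0 0 -1; 0 -0.43 0 0 0 0 -1; 0 -0.47 0 0 0 0 -1; 0 -0.5 0 0 0 0 -1'; python3 - <<'E'
from ov import *
s=env.grab_frame("scene")[:,:,::-1];t=env.grab_frame("top")[:,:,::-1]
st=env.read_state();print(st["eef_pos"].round(4),st["ft_force"].round(1))
L=[(pw([0,.042-q,.104+dz]),pw([0,.042-q,.104+dz+.008])) for q in(.02,.029,.033,.036) for dz in (-.004,)]
cv2.imwrite("pics/c8.png",np.hstack([overlay(t,"top",290,195,50,8,[],L),overlay(s,"scene",255,210,40,10,[],L)]))
E
```

```text
time: 9.8
eef_pos: [0.4787, -0.0187, 0.0976]
tcp_rot: [0.103, 1.57, -0.09]
ft_force: [0.2, 8.7, 0.4]
opening: 0.0177
[ 0.4787 -0.0191  0.0975] [0.2 7.7 0.2]
```

View pics/c8.png

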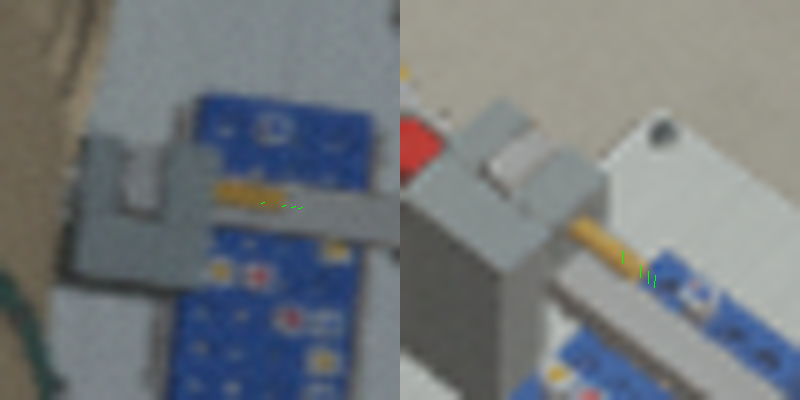

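```bash
python3 -m inch '0 -0.08 0 0 0 0 -1; 0 -0.1 0 0 0 0 -1; 0 -0.12 0 0 0 0 -1; 0 -0.13 0 0 0 0 -1; 0 -0.13 0 0 0 0 -1'; python3 - <<'E'
from ov import *
S=[];T=[]
for i in range(3):
    S.append(env.grab_frame("scene")[:,:,::-1].astype(float));T.append(env.grab_frame("top")[:,:,::-1].astype(float))
s=np.mean(S,0).astype(np.uint8);t=np.mean(T,0).astype(np.uint8)
st=env.read_state();print(st["eef_pos"].round(4),st["ft_force"].round(1))
L=[(pw([0,.042-q,.104+dz]),pw([0,.042-q,.104+dz+.008])) for q in(0,.02,.029,.033,.036) for dz in (-.004,)]
cv2.imwrite("pics/c9.png",np.hstack([overlay(t,"top",305,205,25,16,[],L),overlay(s,"scene",300,225,25,16,[],L)]))
def brass(im,roi):
    x0,y0,x1,y1=roi;h=cv2.cvtColor(im[y0:y1,x0:x1],cv2.COLOR_BGR2HSV).astype(int);m=(h[...,0]>12)&(h[...,0]<28)&(h[...,1]>90)
    _,l,stt,_=cv2.connectedComponentsWithStats(m.astype(np.uint8));i=1+np.argmax(stt[1:,4]);return np.argwhere(l==i)[:,::-1]+[x0,y0]
for n,im,roi in(("top",t,(310,212,335,226)),("scene",s,(305,225,330,240))):
    q=brass(im,roi);w=np.array([onz(n,p,.107)[:2] for p in q]);c=(w-pw([0,0,0])[:2])@np.array([np.sin(np.radians(7.4)),np.cos(np.radians(7.4))]);print(n,len(q),"platform y",c.min().round(4),c.max().round(4),np.percentile(c,[3,97]).round(4))
E
```

```text
time: 10.4
eef_pos: [0.478, -0.0223, 0.0977]
tcp_rot: [0.104, 1.57, -0.086]
ft_force: [0.2, 7.7, 1.4]
opening: 0.0181
[ 0.4779 -0.0223  0.0976] [1.3 8.3 1.5]
top 21 platform y 0.0134 0.041 [0.0136 0.0408]Traceback (most recent call last):
  File "<stdin>", line 13, in <module>
  File "<stdin>", line 11, in brass
    return _wrapfunc(a, 'argmax', axis=axis, out=out, **kwds)
    return bound(*args, **kwds)
ValueError: attempt to get argmax of an empty sequence
```

View pics/c9.png

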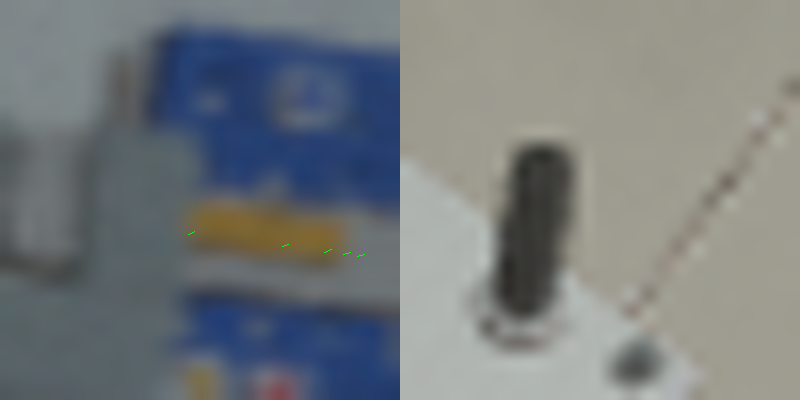

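```bash
python3 - <<'E'
from ov import *
s=env.grab_frame("scene")[:,:,::-1].copy()
L=[(pw([0,.042-q,.104+dz]),pw([0,.042-q,.104+dz+.008])) for q in(0,.02,.029,.033,.036) for dz in (-.004,)]
cv2.imwrite("pics/c10.png",overlay(s,"scene",260,220,25,20,[],L))
E
```

```text
(no output)
```

View pics/c10.png

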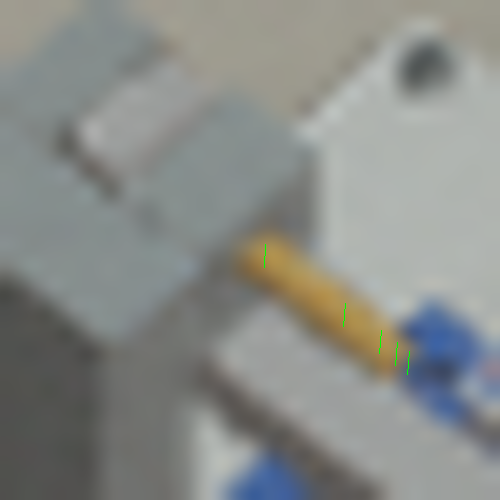

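The pin end sits at about the 33–35 mm marks in both views, and the push force stayed steady at about 8 N. I'll withdraw now.

```bash
python3 -m inch '0 0.15 0 0 0 0 -1; 0 0.35 0 0 0 0 -1; 0 0.6 0 0 0 0 -1; 0 0.85 0 0 0 0 -1; 0 1.1 0 0 0 0 -1; 0 1.35 0 0 0 0 -1; 0 1.5 0 0 0 0 -1; 0 1.5 0 0 0 0 -1; 0 1.5 0 0 0 0 -1'; python3 - <<'E'
from h import *
st=env.read_state();print(st["eef_pos"].round(4),st["ft_force"].round(1))
move([.529,.1928,.1372],Rot.from_rotvec([-0.277,1.551,0.284]))
E
```

```text
time: 11.65
eef_pos: [0.487, 0.0519, 0.0985]
tcp_rot: [0.104, 1.57, -0.086]
ft_force: [-0.6, 0.5, -1.4]
opening: 0.0177
[0.487  0.0519 0.0985] [-0.6  0.5 -1.4]
units shift [-0.74  2.91  0.49] turn [-5.48 -0.01 -0.08] | mm [-37.1 145.3  24.7] deg [-27.4  -0.   -0.4]
```

```bash
python3 -m inch '-0.2 0.3 0.05 -0.4 0 0 -1; -0.5 0.8 0.15 -1.4 0 0 -1; -0.74 1.3 0.25 -2.4 0 0 -1; -0.74 1.8 0.35 -3.4 0 0 -1; -0.74 2.3 0.42 -4.4 0 -0.05 -1; -0.74 2.7 0.47 -5.2 0 -0.08 -1; -0.74 2.91 0.49 -5.48 0 -0.08 -1; -0.74 2.91 0.49 -5.48 0 -0.08 -1; -0.74 2.91 0.49 -5.48 0 -0.08 -1; -0.74 2.91 0.49 -5.48 0 -0.08 -1'; python3 - <<'E'
from ov import *
s=env.grab_frame("scene")[:,:,::-1];t=env.grab_frame("top")[:,:,::-1]
cv2.imwrite("pics/c11.png",np.hstack([overlay(t,"top",195,170,60,6,[],[]),overlay(s,"scene",190,140,70,5,[],[])[:,:]][:1]+[cv2.resize(s[140:210,190:260],(360,360),interpolation=2)]))
st=env.read_state();print(st["eef_pos"].round(4),st["ft_force"].round(1))
move([.529,.1928,.0424],Rot.from_rotvec([-0.277,1.551,0.284]))
E
```

```text
time: 12.65
eef_pos: [0.5286, 0.1911, 0.137]
tcp_rot: [-0.276, 1.553, 0.281]
ft_force: [0.1, -0.6, -1.4]
opening: 0.0177
[0.5287 0.1916 0.1371] [ 0.2  0.1 -0.7]
units shift [1.89 0.01 0.01] turn [-0.02 -0.01  0.01] | mm [94.7  0.7  0.6] deg [-0.1 -0.1  0. ]
```

View pics/c11.png

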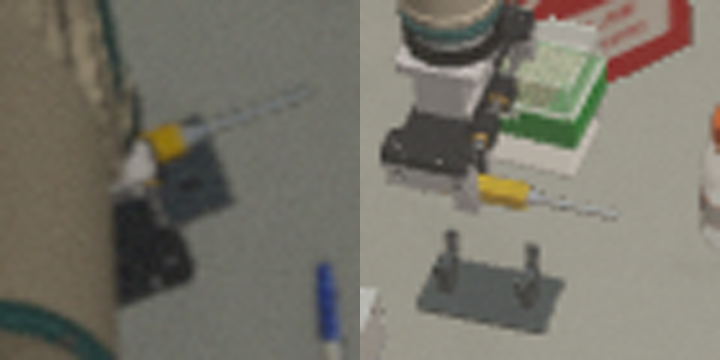

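```bash
python3 -m inch '0.3 0.01 0.01 0 0 0 -1; 0.7 0.01 0.01 0 0 0 -1; 1.1 0.01 0.01 0 0 0 -1; 1.4 0.01 0.01 0 0 0 -1; 1.6 0.01 0.01 0 0 0 -1; 1.7 0.01 0.01 0 0 0 -1; 1.78 0.01 0.01 0 0 0 -1; 1.83 0.01 0.01 0 0 0 -1; 1.86 0.01 0.01 0 0 0 -1; 1.88 0.01 0.01 0 0 0 -1; 1.88 0.01 0.01 0 0 0 -1'; python3 - <<'E'
from ov import *
s=env.grab_frame("scene")[:,:,::-1];t=env.grab_frame("top")[:,:,::-1]
cv2.imwrite("pics/c12.png",np.hstack([overlay(t,"top",195,170,60,6,[],[]),cv2.resize(s[150:200,195:245],(400,400),interpolation=2)[:360]]))
st=env.read_state();print(st["eef_pos"].round(4),st["ft_force"].round(1))
move([.529,.1928,.0422],Rot.from_rotvec([-0.277,1.551,0.284]))
E
```

```text
time: 13.85
eef_pos: [0.5291, 0.1927, 0.0433]
tcp_rot: [-0.276, 1.552, 0.282]
ft_force: [-0.2, 0.9, -0.9]
opening: 0.0181
[0.5292 0.1927 0.0433] [ 0.2  0.1 -0.9]
units shift [ 0.02  0.   -0.  ] turn [-0.03 -0.01  0.01] | mm [ 1.1  0.2 -0.1] deg [-0.1 -0.   0. ]
```

View pics/c12.png

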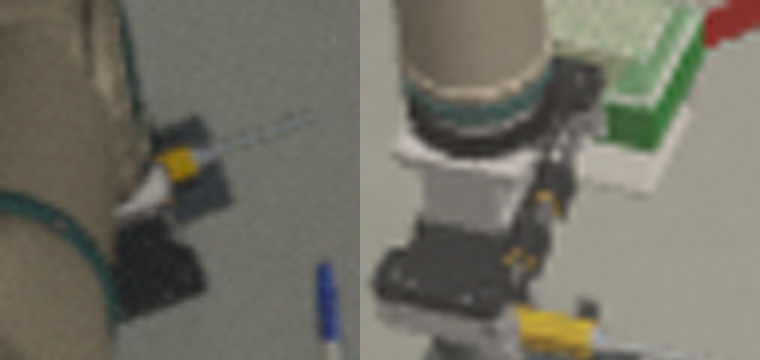

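Back in place 1 mm above the grasp pose. I'll lower it that last bit, then open slowly.

```bash
python3 -m inch '0.02 0 0 0 0 0 -1; 0.025 0 0 0 0 0 -1; 0.025 0 0 0 0 0 -1; 0.025 0 0 0 0 0 -0.5; 0.025 0 0 0 0 0 0; 0.02 0 0 0 0 0 1; 0.02 0 0 0 0 0 1; 0.02 0 0 0 0 0 1; 0.02 0 0 0 0 0 1; 0.02 0 0 0 0 0 1; 0.02 0 0 0 0 0 1; 0.02 0 0 0 0 0 1'; python3 -m inch '0 0 0 0 0 0 1; 0 0 0 0 0 0 1; 0 0 0 0 0 0 1; -0.2 0 0 0 0 0 1; -0.6 0 0 0 0 0 1; -1.0 0 0 0 0 0 1; -1.5 0 0 0 0 0 1; -2.1 0 0 0 0 0 1; -2.7 0 0 0 0 0 1; -2.8 0 0 0 0 0 1; -2.8 0 0 0 0 0 1'
```

```text
time: 15.15
eef_pos: [0.5292, 0.1928, 0.0423]
tcp_rot: [-0.276, 1.552, 0.282]
ft_force: [-0.1, 0.2, 0.9]
opening: 0.0838
time: 16.25
eef_pos: [0.5297, 0.1925, 0.1837]
tcp_rot: [-0.275, 1.549, 0.282]
ft_force: [0.0, 0.7, -0.3]
opening: 0.0936
```

```bash
python3 - <<'E'
from ov import *
st=env.read_state();print(st["eef_pos"].round(4))
a=np.radians(-7.4);p=pw([-.045,.130,.18]);print(p);move(p,down([np.cos(a),np.sin(a)]))
s=env.grab_frame("scene")[:,:,::-1];t=env.grab_frame("top")[:,:,::-1]
cv2.imwrite("pics/s13.png",s);cv2.imwrite("pics/t13.png",t)
cv2.imwrite("pics/c13.png",np.hstack([overlay(t,"top",195,170,50,8,[],[]),cv2.resize(s[160:210,195:245],(400,400),interpolation=2)]))
E
```

```text
[0.5297 0.1925 0.1837]
[ 0.42711823 -0.06798695  0.18      ]
units shift [ 0.04 -4.17 -3.74] turn [ 5.55  0.04 -0.06] | mm [   2.1 -208.5 -186.8] deg [27.8  0.2 -0.3]
```

View pics/c13.png

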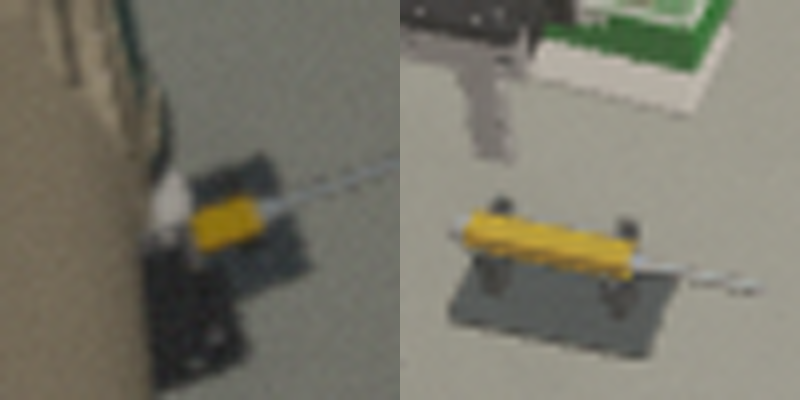

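The punch is seated in both saddles. Next I'll go to the free end with the jaws closing.

```bash
python3 -m inch '0 -0.3 -0.27 0.5 0 0 0; 0 -0.8 -0.72 1.4 0 0 -0.5; 0 -1.3 -1.17 2.3 0 0 -1; 0 -1.8 -1.62 3.2 0 0 -1; 0 -2.3 -2.07 4.1 0 0 -1; 0 -2.8 -2.5 4.8 0 0 -1; 0 -3.3 -2.95 5.4 0 0 -1; 0 -3.75 -3.35 5.55 0 0 -1; 0 -4.05 -3.63 5.55 0 -0.05 -1; 0.04 -4.17 -3.74 5.55 0.04 -0.06 -1; 0.04 -4.17 -3.74 5.55 0.04 -0.06 -1; 0.04 -4.17 -3.74 5.55 0.04 -0.06 -1'; python3 -m inch '0 0 0 0 0 0 -1; 0 0 0 0 0 0 -1; 0 0 0 0 0 0 -1'; python3 - <<'E'
from ov import *
a=np.radians(-7.4);move(pw([-.045,.130,.073]),down([np.cos(a),np.sin(a)]))
m=yelmask(env.grab_frame("scene")[:,:,::-1].copy(),"scene",(195,180,240,205));print(m.sum(),linew("scene",m,.049))
m=yelmask(env.grab_frame("top")[:,:,::-1].copy(),"top",(190,180,240,220));print(m.sum(),linew("top",m,.049))
E
```

```text
time: 17.55
eef_pos: [0.4258, -0.0675, 0.1783]
tcp_rot: [0.099, 1.573, -0.102]
ft_force: [0.2, 0.4, 0.5]
opening: 0.0017
time: 17.85
eef_pos: [0.4261, -0.0669, 0.1783]
tcp_rot: [0.098, 1.574, -0.101]
ft_force: [0.5, -0.2, -0.5]
opening: 0.0005
units shift [ 2.11 -0.01  0.03] turn [ 0.03 -0.06  0.02] | mm [105.3  -0.7   1.7] deg [ 0.2 -0.3  0.1]
101 (array([0.52624531, 0.19264653]), np.float64(109.41407203469984), np.float64(0.09498880902346167))
142 (array([0.5296594 , 0.19378908]), np.float64(109.9938302428753), np.float64(0.09359523551235166))
```

The punch is back within about 1 mm and 0.6° of where it started. Now I'll lower beside the cap.

```bash
python3 -m inch '0.4 -0.01 0.03 0 0 0 -1; 0.9 -0.01 0.03 0 0 0 -1; 1.4 -0.01 0.03 0 0 0 -1; 1.8 -0.01 0.03 0 0 0 -1; 2.0 -0.01 0.03 0 0 0 -1; 2.1 -0.01 0.03 0 0 0 -1; 2.1 -0.01 0.03 0 0 0 -1; 2.1 -0.01 0.03 0 0 0 -1'; python3 - <<'E'
from ov import *
s=env.grab_frame("scene")[:,:,::-1];t=env.grab_frame("top")[:,:,::-1]
cv2.imwrite("pics/c14.png",np.hstack([cv2.resize(t[180:260,270:350],(400,400),interpolation=2),cv2.resize(s[180:260,220:300],(400,400),interpolation=2)]))
st=env.read_state();p=st["eef_pos"];print(p.round(4),st["ft_force"].round(1),st["qpos"].round(2))
a=np.radians(-7.4);R=down([np.cos(a),np.sin(a)])
R0=Rot.from_rotvec(st["tcp_rot"])
for th in (0,.1,.2,.3,.4,.5,.6,.7,.8,.9,1.0,1.1,1.2,1.25,1.27):
    h=.013+.0125*abs(np.cos(th))+.008*abs(np.sin(th));r=.2-.005*th
    q=np.array([r*np.sin(th)-h*np.cos(th),-.07+r*np.cos(th)+h*np.sin(th),.073])
    print(th,(R0.inv().apply(pw(q)-p)/.05).round(2))
E
```

```text
time: 18.75
eef_pos: [0.4274, -0.0681, 0.0739]
tcp_rot: [0.098, 1.572, -0.101]
ft_force: [0.1, -0.2, 0.2]
opening: 0.0006
[ 0.4275 -0.0681  0.0741] [-0.7  0.3  0.5] [-0.07  0.6   0.23  2.23 -0.39  0.35  0.37]
0 [ 0.02 -0.    0.38]
0.1 [0.02 0.02 0.77]
0.2 [0.02 0.01 1.16]
0.3 [ 0.02 -0.05  1.54]
0.4 [ 0.02 -0.14  1.93]
0.5 [ 0.01 -0.27  2.3 ]
0.6 [ 0.01 -0.44  2.66]
0.7 [ 0.01 -0.64  3.  ]
0.8 [ 0.01 -0.88  3.32]
0.9 [ 0.01 -1.15  3.62]
1.0 [ 0.01 -1.46  3.88]
1.1 [ 0.01 -1.78  4.12]
1.2 [ 0.01 -2.14  4.32]
1.25 [ 0.01 -2.32  4.41]
1.27 [ 0.01 -2.4   4.44]
```

View pics/c14.png

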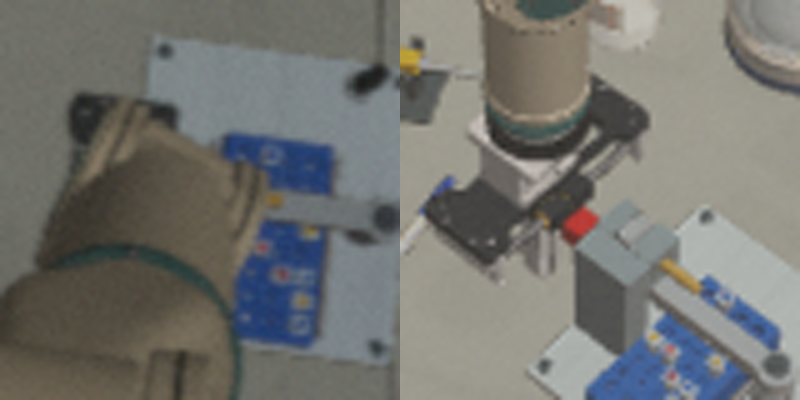

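The finger is beside the cap, on its robot-facing side, and clear of the post. I'll begin the sweep.

```bash
python3 -m inch '0.02 0 0.15 0 0 0 -1; 0.02 0 0.3 0 0 0 -1; 0.02 0 0.42 0 0 0 -1; 0.02 0.01 0.55 0 0 0 -1; 0.02 0.02 0.77 0 0 0 -1; 0.02 0.02 0.97 0 0 0 -1; 0.02 0.01 1.16 0 0 0 -1; 0.02 -0.02 1.35 0 0 0 -1; 0.02 -0.05 1.54 0 0 0 -1; 0.02 -0.05 1.54 0 0 0 -1'; python3 - <<'E'
from ov import *
s=env.grab_frame("scene")[:,:,::-1];t=env.grab_frame("top")[:,:,::-1]
cv2.imwrite("pics/c15.png",np.hstack([cv2.resize(t[180:260,270:350],(400,400),interpolation=2),cv2.resize(s[180:260,220:300],(400,400),interpolation=2)]))
st=env.read_state();p=st["eef_pos"];print(p.round(4),st["ft_force"].round(1),st["qpos"].round(2))
R0=Rot.from_rotvec(st["tcp_rot"])
for th in (.3,.4,.5,.6,.7,.8,.9,1.0,1.1,1.2,1.25,1.27):
    h=.013+.0125*abs(np.cos(th))+.008*abs(np.sin(th));r=.2-.005*th
    q=np.array([r*np.sin(th)-h*np.cos(th),-.07+r*np.cos(th)+h*np.sin(th),.073])
    print(th,(R0.inv().apply(pw(q)-p)/.05).round(2))
E
```

```text
time: 19.85
eef_pos: [0.5057, -0.0809, 0.0729]
tcp_rot: [0.098, 1.569, -0.102]
ft_force: [0.1, 0.2, -0.1]
opening: 0.0005
[ 0.5041 -0.0803  0.0728] [-0.5 -1.2  0.2] [-0.08  0.67  0.27  2.03 -0.37  0.49  0.34]
0.3 [-0.    0.   -0.01]
0.4 [-0.   -0.09  0.37]
0.5 [-0.   -0.22  0.75]
0.6 [-0.01 -0.39  1.11]
0.7 [-0.01 -0.59  1.45]
0.8 [-0.01 -0.83  1.77]
0.9 [-0.01 -1.1   2.07]
1.0 [-0.01 -1.41  2.33]
1.1 [-0.01 -1.74  2.57]
1.2 [-0.01 -2.09  2.77]
1.25 [-0.01 -2.27  2.86]
1.27 [-0.01 -2.35  2.89]
```

View pics/c15.png

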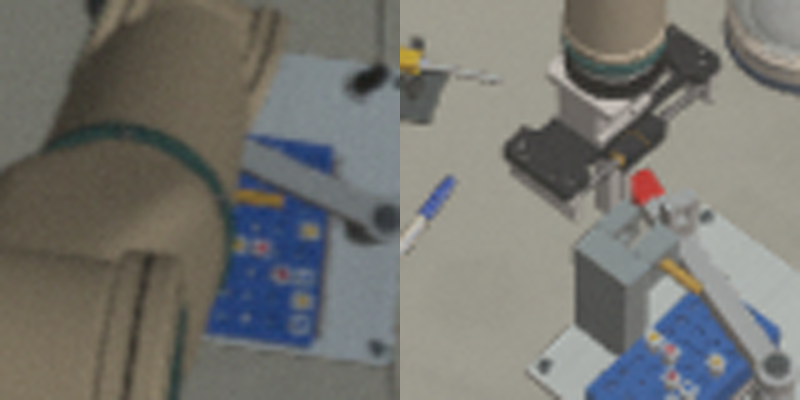

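```bash
python3 -m inch '0 -0.04 0.18 0 0 0 -1; 0 -0.09 0.37 0 0 0 -1; 0 -0.15 0.56 0 0 0 -1; 0 -0.22 0.75 0 0 0 -1; 0 -0.3 0.93 0 0 0 -1; 0 -0.39 1.11 0 0 0 -1; 0 -0.49 1.28 0 0 0 -1; 0 -0.59 1.45 0 0 0 -1; 0 -0.71 1.61 0 0 0 -1; 0 -0.83 1.77 0 0 0 -1; 0 -0.96 1.92 0 0 0 -1; 0 -1.1 2.07 0 0 0 -1'; python3 - <<'E'
from ov import *
s=env.grab_frame("scene")[:,:,::-1];t=env.grab_frame("top")[:,:,::-1]
cv2.imwrite("pics/c16.png",np.hstack([cv2.resize(t[150:250,270:370],(400,400),interpolation=2),cv2.resize(s[170:270,230:330],(400,400),interpolation=2)]))
st=env.read_state();p=st["eef_pos"];print(p.round(4),st["ft_force"].round(1),st["qpos"].round(2))
R0=Rot.from_rotvec(st["tcp_rot"])
for th in (.8,.9,1.0,1.1,1.2,1.25,1.27):
    h=.013+.0125*abs(np.cos(th))+.008*abs(np.sin(th));r=.2-.005*th
    q=np.array([r*np.sin(th)-h*np.cos(th),-.07+r*np.cos(th)+h*np.sin(th),.073])
    print(th,(R0.inv().apply(pw(q)-p)/.05).round(2))
E
```

```text
time: 21.15
eef_pos: [0.6003, -0.1485, 0.0727]
tcp_rot: [0.098, 1.571, -0.101]
ft_force: [-0.6, 0.8, -1.1]
opening: 0.0005
[ 0.6013 -0.1499  0.0729] [-0.8 -0.3  0.4] [ 0.02  0.78  0.3   1.73 -0.33  0.68  0.37]
0.8 [-0.    0.3  -0.34]
0.9 [-0.    0.03 -0.04]
1.0 [-0.   -0.27  0.23]
1.1 [-0.   -0.6   0.47]
1.2 [ 0.   -0.95  0.67]
1.25 [ 0.   -1.14  0.76]
1.27 [ 0.   -1.21  0.79]
```

View pics/c16.png

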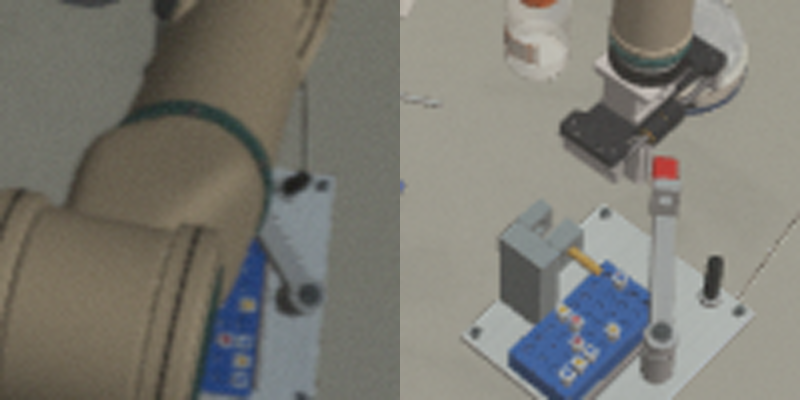

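Bar is at about 0.9 rad. Continuing to the stop, slowing towards the end.

```bash
python3 -m inch '0 -0.12 0.1 0 0 0 -1; 0 -0.27 0.23 0 0 0 -1; 0 -0.43 0.35 0 0 0 -1; 0 -0.6 0.47 0 0 0 -1; 0 -0.78 0.58 0 0 0 -1; 0 -0.95 0.67 0 0 0 -1; 0 -1.04 0.72 0 0 0 -1; 0 -1.14 0.76 0 0 0 -1; 0 -1.2 0.78 0 0 0 -1; 0 -1.24 0.79 0 0 0 -1'; python3 - <<'E'
from ov import *
s=env.grab_frame("scene")[:,:,::-1];t=env.grab_frame("top")[:,:,::-1]
cv2.imwrite("pics/c17.png",np.hstack([cv2.resize(t[150:250,290:390],(400,400),interpolation=2),cv2.resize(s[180:260,260:340],(400,400),interpolation=2)]))
st=env.read_state();p=st["eef_pos"];print(p.round(4),st["ft_force"].round(1),st["qpos"].round(2))
E
```

```text
time: 22.25
eef_pos: [0.6312, -0.2096, 0.0729]
tcp_rot: [0.104, 1.574, -0.093]
ft_force: [-5.6, 13.2, 8.7]
opening: 0.0006
[ 0.6312 -0.2095  0.0729] [-5.1 11.4  7.6] [ 0.12  0.84  0.29  1.58 -0.32  0.77  0.42]
```

View pics/c17.png

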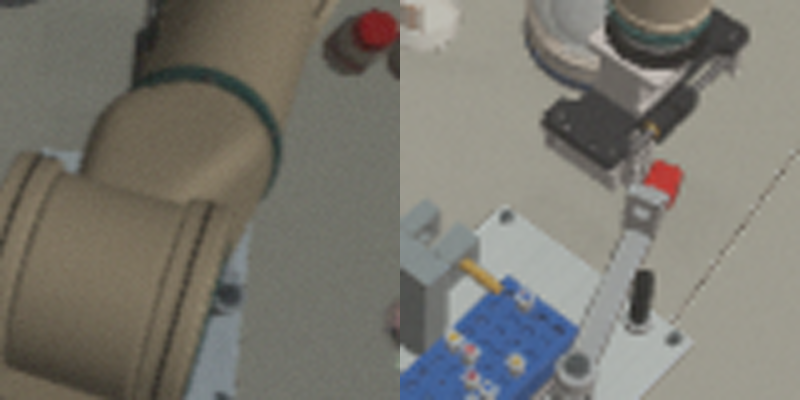

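The force rises to about 14 N where the stop should be. I'll hold briefly, then back off perpendicular to the bar and lift.

```bash
python3 -m inch '0 0 0 0 0 0 -1; 0 -0.02 0.01 0 0 0 -1; 0 -0.02 0.01 0 0 0 -1; 0 0.1 -0.03 0 0 0 -1; 0 0.3 -0.1 0 0 0 -1; 0 0.6 -0.2 0 0 0 -1; 0 0.8 -0.3 0 0 0 -1; -0.4 0.9 -0.3 0 0 0 -1; -1.2 1.2 -0.3 0 0 0 -1; -2.1 2.0 -0.5 0 0 0 -1; -2.5 2.8 -0.8 0 0 0 -1; -2.5 3.2 -1.0 0 0 0 -1'
```

```text
time: 23.55
eef_pos: [0.6037, -0.0415, 0.2026]
tcp_rot: [0.103, 1.568, -0.089]
ft_force: [-0.0, 0.6, -0.5]
opening: 0.0001
```

```bash
python3 -m inch '0 0.8 -0.4 0 0 0 -1; 0 1.6 -0.8 0 0 0 -1; 0 2.2 -1.1 0 0 0 -1; 0 2.2 -1.1 0 0 0 -1; 0 2.2 -1.1 0 0 0 -1'; python3 - <<'E'
from ov import *
s=env.grab_frame("scene")[:,:,::-1].copy();t=env.grab_frame("top")[:,:,::-1].copy()
cv2.imwrite("pics/s18.png",s);cv2.imwrite("pics/t18.png",t)
cv2.imwrite("pics/c18.png",np.hstack([cv2.resize(t[165:265,280:380],(400,400),interpolation=2),cv2.resize(s[190:290,230:330],(400,400),interpolation=2)]))
st=env.read_state();print(st["eef_pos"].round(4),st["ft_force"].round(1))
R={}
for n,(x0,y0,x1,y1) in {"top":(330,175,375,240),"scene":(275,190,335,260)}.items():
    im={"top":t,"scene":s}[n];hsv=cv2.cvtColor(im,cv2.COLOR_BGR2HSV)[y0:y1,x0:x1].astype(int);h,sa,v=hsv[...,0],hsv[...,1],hsv[...,2]
    c=cen(((h<8)|(h>172))&(sa>150)&(v>90));print(n,[(a,b+[x0,y0]) for a,b in c][:2])
    if c:
        R[n]=c[0][1]+[x0,y0];w=onz(n,R[n],.076);d=w[:2]-pw([0,-.07,0])[:2];print(np.hypot(*d).round(4),np.radians(82.6)-np.arctan2(d[1],d[0]))
E
```

```text
time: 24.05
eef_pos: [0.562, 0.0756, 0.2037]
tcp_rot: [0.1, 1.568, -0.087]
ft_force: [0.2, -1.1, 0.2]
opening: 0.0001
[0.5627 0.0732 0.2037] [-0.  -0.3 -0.9]
top []
scene [(np.int32(26), array([312.42307692, 215.15384615]))]
0.1954 1.2539000188837528
```

View pics/c18.png

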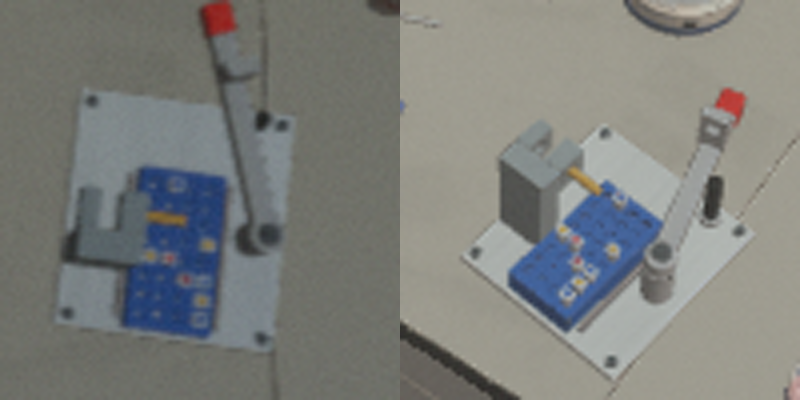

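Seen from the scene camera, the bar is at about 1.25 rad and touching the stop post. I'll cross-check in the top view, and also check the punch and rack.

```bash
python3 - <<'E'
from ov import *
I={("top",k):cv2.imread(f"pics/{a}.png") for k,a in((0,"top0"),(1,"t18"))}|{("scene",k):cv2.imread(f"pics/{a}.png") for k,a in((0,"scene0"),(1,"s18"))}
x0,y0,x1,y1=325,155,360,190
h,sa,v=[cv2.cvtColor(I["top",1],cv2.COLOR_BGR2HSV)[y0:y1,x0:x1,i].astype(int) for i in range(3)]
b=cen(((h<8)|(h>172))&(sa>150)&(v>90))[0][1]+[x0,y0]
d=onz("top",b,.079)[:2]-pw([0,-.07,0])[:2];print("top bar",np.hypot(*d),np.radians(82.6)-np.arctan2(d[1],d[0]))
for k in(0,1):
    m=yelmask(I["scene",k],"scene",(195,180,240,205));print("punch scene",m.sum(),linew("scene",m,.049))
    h,sa=[cv2.cvtColor(I["scene",k],cv2.COLOR_BGR2HSV)[:,:,i].astype(int) for i in(0,1)]
    r=(h>100)&(h<125)&(sa>130);r[:,:255]=0;r[:,305:]=0;r[:235]=0;r[290:]=0
    p=np.argwhere(r)[:,::-1];print("rack cols/rows",p.min(0),p.max(0))
cv2.imwrite("pics/c19.png",np.vstack([np.hstack([cv2.resize(I["top",k][80:300,150:512],(400,243)),cv2.resize(I["scene",k][100:330,180:512],(400,277))[:243]]) for k in(0,1)]))
E
```

```text
top bar 0.19775923734208425 1.2343504322805092
punch scene 101 (array([0.52714654, 0.19243981]), np.float64(109.19261495610185), np.float64(0.0950213118528902))
rack cols/rows [258 236] [294 268]
punch scene 99 (array([0.52609662, 0.19262808]), np.float64(109.82202459801069), np.float64(0.09492522014580926))
rack cols/rows [258 236] [294 269]
```

View pics/c19.png

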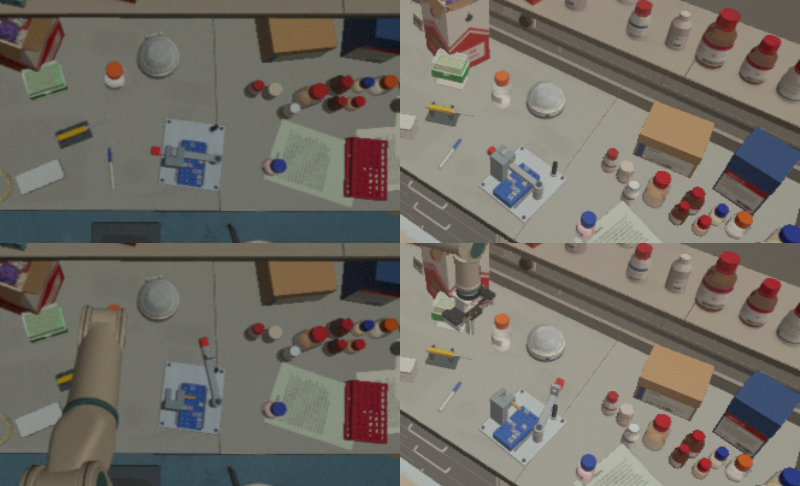

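```bash
python3 - <<'E'
from plant import env
s=env.read_state();print(s["qd"].round(3),s["ft_force"].round(1));print(env.finish_job())
E
```

```text
[ 0.02   0.005  0.002 -0.004  0.     0.004  0.001] [-0.  -0.3 -0.9]
the job is handed in; nothing more can be done
None
```

The job is done and handed in at about 24 s of the 64 s allowed. I took the yellow punch from its rest, drove the pin out from the free-end side and laid the punch back. Then I swung the bar round to the rubber stop and drew the arm clear. `finish_job()` gives no verdict, so the results below are my own measurements.

- **Pin:** it sticks out about 33–35 mm in both views, past the 29 mm needed. The push force stayed at a steady 8–9 N.
- **Punch:** it lies in both saddles, within about 1 mm and 0.6° of its starting pose. In the last pictures only the scene camera could measure it, because the arm partly hid it from the top view.
- **Bar:** the push force rose to about 14 N at the stop. After the arm backed off, the scene view gave 1.254 rad and the top view 1.234 rad. They differ by 0.02 rad, but both are above 1.21.
- **Rack and bottles:** the rack's outline is the same to within one pixel. The bottles look unmoved, which I judged by eye from before-and-after pictures.
- **Robot:** nothing was touching the arm at hand-in, and the wrist force was only noise (under 1 N).

The two cameras disagreed by 3–4 mm on where the platform is. I used the average, and the punch entered the bore with no sideways force.

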